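# Isolate the fume-extractor switch box and change its plug-in relay

### The job

Change the relay in the isolator box: throw the hinged handle fully over, away from the socket, to switch it off, then pull the worn relay out of the socket, put it in the scrap tray and let go of it. Plug the spare relay of the same oblong shape fully home in the socket and throw the handle fully back over it to switch on. Leave the relay with the square body, the flat pocket tin and the paint marker where they are.

Things in the scene. Friction and masses are not known exactly. Their poses are not given: they have to be found in the camera images.
- isolator_box: Fixed grey box on the bench plate, 80 (x) x 175 (y) mm, top 50 mm above the bench. Origin on the bench under the handle's pivot; x lies along the hinge line; +y points from the pivot to the socket (box from y = -60 to +115 mm, on a 3 mm steel flange 110 x 170 mm). Two ears (70 mm high, y within 13 mm) carry the handle.
- socket_mouth (a point): Centre of the black socket's oblong mouth, flush with the box top, at (0, 87, 50) mm in the box frame; axes as the box. Hole 34 (x) x 24 (y) mm, 16 mm deep, straight down.
- handle_pivot (a point): Centre of the handle's hinge line, at (0, 0, 55) mm in the box frame. The hinge line is the box's x axis.
- handle (a joint): U-shaped steel handle's hinge, rad. 0 = ON: leans 60 deg from upright to box +y, cross bar 4 mm above a seated relay, so none can go in or out, nor can it close on one not home. It grows as the handle goes up and over; 1.05 = upright; 2.09 = OFF, 60 deg to box -y, socket free. Over-centre: drops by its own weight (0.22 kg; under 3 N at the knob) to the nearer stop.
- handle_knob (a point): Centre of the black ball knob, 24 mm in diameter, at the handle's end, 145 mm from the hinge line, at box x = 0. A 10 mm round stem, 33 mm long, joins it to the middle of the 12 mm round cross bar, 90 mm wide, 100 mm from the hinge line. Knob height above the bench: 128 mm at ON and OFF, 200 mm upright.
- worn_relay_centre (a point): Centre, half-way up, of the worn relay, which starts home in the socket, turned as the box. Upright grey block, 40 (x) x 30 (y) x 45 mm, over a black foot 30 (x) x 20 (y) x 14 mm; 59 mm high in all, z up. Centre 15.5 mm above the socket mouth when home (block's underside on the box top). About 0.09 kg, loose fit.
- spare_relay_centre (a point): Centre, half-way up, of the spare relay: same shape and size as the worn one, standing upright on its foot on the bench plate at the right, z up. It fits the socket either way round (half a turn), with 2 mm play each side; its foot tapers to 25 x 15 mm over the lowest 6 mm.
- square_relay_centre (a point): Centre, half-way up, of another relay standing near the spare, told apart by its square 42 x 42 mm block (foot 30 x 30 mm, 59 mm high), which does not fit. To be left where it is.
- scrap_tray: Fixed open square steel tray on the grate in front of the box, 116 x 116 mm outside, walls 3 mm thick and 26 mm high, floor 3 mm. Origin at the centre of its underside.
- collet_tin: Flat pocket tin, 65 x 94 x 26 mm, on the bench plate at the left. Origin at the centre of its underside. To be left where it is.
- marker: Paint marker, 13 x 133 x 13 mm, lying at the left near the tin. Origin at the centre of its underside. To be left where it is.
There are look-alikes about, which are no part of the job. What is shaped like the part that bears spare_relay_centre but red is not meant.

How it is judged (in metres and radians):
On the way, in this order (a step that is already met when the one before it is completed fails the run):
1. the handle is thrown over to OFF (value of joint handle above 1.9 rad), for 0.2 s.
2. with the handle OFF, the worn relay lies in the scrap tray, let go (value of joint handle above 1.9 rad and x of worn_relay_centre in the frame of scrap_tray between -0.055 and 0.055 m and y of worn_relay_centre in the frame of scrap_tray between -0.055 and 0.055 m and z of worn_relay_centre in the frame of scrap_tray below 0.05 m and contact force between the fingers and worn_relay below 0.1 N), for 0.2 s.
3. with the handle OFF, the spare relay is fully home in the socket (value of joint handle above 1.9 rad and horizontal distance between spare_relay_centre and socket_mouth below 0.005 m and z of spare_relay_centre in the frame of socket_mouth below 0.0195 m and angle between spare_relay_centre's own z axis and vertical below 0.1 rad), for 0.2 s.
At the end, for the whole second after the job is handed in: Handle at rest at ON (within 0.12 rad of its stop); spare relay home in the socket (centre within 5 mm of its axis, at most 4 mm proud, upright within 0.1 rad); worn relay at rest in the scrap tray (centre within 55 mm of its middle in tray x and y, below 50 mm over its underside) (value of joint handle below 0.12 rad and velocity of joint handle between -0.1 and 0.1 rad/s and horizontal distance between spare_relay_centre and socket_mouth below 0.005 m and z of spare_relay_centre in the frame of socket_mouth below 0.0195 m and angle between spare_relay_centre's own z axis and vertical below 0.1 rad and x of worn_relay_centre in the frame of scrap_tray between -0.055 and 0.055 m and y of worn_relay_centre in the frame of scrap_tray between -0.055 and 0.055 m and z of worn_relay_centre in the frame of scrap_tray below 0.05 m and linear speed of each of spare_relay, worn_relay below 0.02 m/s); the robot touches nothing.
It fails at once if the square relay is moved more than 30 mm (distance of square_relay_centre from where it was at the start of the episode above 0.03 m).
It fails at once if the pocket tin is moved more than 30 mm (distance of collet_tin from where it was at the start of the episode above 0.03 m).
It fails at once if the marker is moved more than 30 mm (distance of marker from where it was at the start of the episode above 0.03 m).
It also fails if it takes over 72 s, if anything falls off the work surface, if the arm or the gripper's body presses on something with over 40 N, if the wrist force passes 120 N, or if a joint passes its speed limit or range.

### The arm

A 6-joint arm with a two-finger parallel gripper is mounted at the origin on a cart in front of the work surface, level with it; the furniture and walls round the work are solid. World frame = base frame: x ahead of the robot, y to its left, z up, the work surface at z = 0. Lengths are in mm, angles in rad, forces in N, time in s.
With the tool pointing down it reaches from about 350 to 875 mm from the base axis. Payload 4.2 kg.
Tool frame: the origin (TCP) lies midway between the tips of the shut fingers; the grasp point (between the pads) lies 19 mm behind it (arm.tcp_to_grasp is the distance from the TCP to the grasp point, in mm); z points along the fingers, y is the line along which they close (so a half turn about z gives the same grasp; the last joint's range is limited). The gripper opens to 85 mm and grips with 20 to 120 N. Pads are 22 mm wide; open, the fingers measure 114 mm over their backs; the gripper's body (76 mm by 85 mm) begins 54 mm behind the grasp point. The pads swing forward as they close: fully open they stand 13 mm farther back than shut.
Start: joints at [-0.94, 0.385, 0.008, 0, -1.194, -0.259], TCP at [227.072, -582.269, 231.312] pointing down, gripper open.
Joint ranges: [-3.14, 3.14], [-1.21, 2.06], [-1.07, 1.41], [-3.16, 2.05], [-2.99, -0.16], [-3.1, 3.1]. Speed limits (rad/s): [2.79, 2.79, 3.14, 3.14, 3.14, 3.14].

### API

Orientations are given as a unit quaternion [x, y, z, w].
In Python, from bench import arm, imaging, job, models gives the robot as it stands.
- The arm moves only by the tool arm_command, never from a script. Its argument "rows" is a list of rows, each an object with "grip": the opening, from 0 (shut) to 1 (fully open); "linear": the shift along the tool's x, y, z in mm, a list of three; "rot": the turn, a rotation vector about the tool's x, y, z in rad, a list of three. In form: [{"grip": grip, "linear": [tx, ty, tz], "rot": [rx, ry, rz]}, ...]. A call has 1 to 10 rows; each row is the pose to reach, as a shift and turn from the pose commanded when the call began, along the tool's axes at that moment; what a row does not reach only later rows make up. A row lasts 1/8 s, in which the tool goes at most 62.5 mm and 10.7 degrees, less where a joint would pass 70% of its speed; a pose out of reach is approached as far as the arm can. A call with a gripper value outside its range is refused whole. The fingers move at their own pace and stop on an object; the grip force is fixed at half the most. Time passes only in rows, so rows that repeat a pose let the fingers close. It gives the time, the measured TCP pose, the force, the opening and the grip force at its end, in the units of the state.
- arm.read_state(): the state, without advancing time (a new reading comes with each control period).
- imaging.get_image(name): name is "scene" or "top" or "wrist"; returns a dict with "frame" (384x512x3 uint8, red, green, blue), "fx", "fy", "cx", "cy" (pixels), "k1" (the pictures are not rectified: a ray, as slopes to the right and down, at radius r is drawn at 1 + k1 r^2 times it, then the intrinsics apply), "extrinsics" (4x4, takes a point from world to camera coordinates); the wrist camera has in their place "T_tool_cam" (4x4, takes a point from camera to tool coordinates, whose origin is the TCP and whose axes are the flange's). Camera axes: x right, y down, z forward; pixel columns grow to the right and rows downward; lengths in mm; the calibration is good to about 2 mm. A picture is of the moment at which its call begins: read the wrist's pose just before it. There is no depth.
- job.job_done(): hands the job in; it is judged then, once.
Trained networks look in a picture, given as the dict that the camera call returned (one of the last four; its "shot" number tells which), for a name from the list of things; names that differ only in an ending like _2 or _b are one class to them, and where a whole thing is asked for, a point or a joint stands for the part that bears it (a point fixed in the world has none). Each returns a list of dicts, best first, with "score" (0 to 1); they miss things now and then, are a little off and sometimes report something else, mostly with a low value. They report only what shows in the picture. A call takes as long as a camera call. They do not tell look-alikes from the thing itself.
- models.spot_in(picture, query): "rect" ([left, top, right, bottom] in pixels, round what is visible of it).
- models.tip_of(picture, query): "pixel" ([column, row] in pixels: a listed point, or the origin of a listed thing).
The state is a dict: "clock": time; "joints": joint angles; "joint_vel": joint speeds; "joint_efforts": joint torques, N m; "position": TCP position; "ee_rot": TCP orientation; "contact_force": force on the tool from outside, world axes, zero at the start; "wrist_torque": the same for the moment, N m; "gripper_width": finger opening in mm; "grasp_force": force on a finger pad.
Only numpy, scipy, OpenCV 4.12 (cv2) and the standard library are available. Lean on these libraries where they do the work, as an engineer would, in place of code of your own. Each camera call takes 0.05 s, during which the arm holds its last target. There are 200 camera calls.

## Working session

There is one attempt and no reset: what is moved stays moved. The work goes in short steps, Python scripts to look and compute and a tool call to move; the robot and the scene stay as the last step left them, time stands still between calls to the robot, and variables do not carry over. Pictures are saved under pics/ and viewed, at most 13 in all, crops included, and the job is handed in when it is done.

Besides the shell and the picture viewer there is one more tool, called after "Emit:" by a JSON object that holds its "api" and its "payload". arm_command: Moves the arm, as the interface text tells. Its arguments: {"type":"object","properties":{"rows":{"type":"array"}},"required":["rows"]}

```bash
mkdir -p pics
cat > h.py <<'E'
import numpy as np, cv2
from scipy.spatial.transform import Rotation as R
from bench import arm, imaging, job, models
def T_wc(p, st=None):
    "camera->world 4x4"
    if "extrinsics" in p: return np.linalg.inv(np.array(p["extrinsics"],float))
    st=st or arm.read_state(); T=np.eye(4)
    T[:3,:3]=R.from_quat(st["ee_rot"]).as_matrix(); T[:3,3]=st["position"]
    return T@np.array(p["T_tool_cam"],float)
def ray(p,px,st=None):
    x=(px[0]-p["cx"])/p["fx"]; y=(px[1]-p["cy"])/p["fy"]
    rd=np.hypot(x,y); r=rd
    for _ in range(20): r=rd/(1+p["k1"]*r*r)
    s=r/rd if rd>0 else 1
    T=T_wc(p,st); return T[:3,3], T[:3,:3]@np.array([x*s,y*s,1.])
def at_z(p,px,z,st=None):
    o,d=ray(p,px,st); return o+d*(z-o[2])/d[2]
def tri(obs):
    A=np.zeros((3,3));b=np.zeros(3)
    for o,d in obs:
        d=d/np.linalg.norm(d);M=np.eye(3)-np.outer(d,d);A+=M;b+=M@o
    return np.linalg.solve(A,b)
def proj(p,P,st=None):
    c=np.linalg.inv(T_wc(p,st))@np.append(P,1.); x,y=c[0]/c[2],c[1]/c[2]
    f=1+p["k1"]*(x*x+y*y); return np.array([p["fx"]*x*f+p["cx"],p["fy"]*y*f+p["cy"]])
def save(p,n): cv2.imwrite(f"pics/{n}.png",p["frame"][:,:,::-1])
E
python3 - <<'E'
from h import *
np.set_printoptions(precision=1,suppress=True)
P={}
for n in("scene","top"):
    P[n]=imaging.get_image(n); save(P[n],n+"0"); print(n,T_wc(P[n])[:3,3])
Z=dict(socket_mouth=50,handle_pivot=55,handle_knob=128,worn_relay_centre=65.5,spare_relay_centre=29.5,square_relay_centre=29.5,scrap_tray=0,collet_tin=0,marker=0,isolator_box=0)
for q,z in Z.items():
    for n in P:
        for r in models.tip_of(P[n],q)[:3]: print(q,n,round(r["score"],2),np.array(r["pixel"]),at_z(P[n],r["pixel"],z))
print(arm.read_state())
E
```

```text
scene [-283.5  688.4 1113.5]
top [381.8 -43.3 997.5]
socket_mouth scene 0.95 [217.  198.8] [626.5  62.8  50. ]
socket_mouth scene 0.54 [151.2 247. ] [585.8 336.9  50. ]
socket_mouth top 0.98 [223.  173.9] [618.4  57.5  50. ]
handle_pivot scene 0.67 [236.7 187.8] [622.8 -17.6  55. ]
handle_pivot top 0.91 [254.  164.3] [642.6 -23.5  55. ]
handle_pivot top 0.41 [341.6 190.9] [ 571.2 -247.4   55. ]
handle_pivot top 0.33 [376.4 182.2] [ 593.7 -337.1   55. ]
handle_knob scene 0.76 [206.  188.3] [619.6 106.8 128. ]
handle_knob top 0.69 [204.7 164.8] [621.7  93.9 128. ]
handle_knob top 0.18 [153.5 170.2] [608.9 217.5 128. ]
worn_relay_centre scene 0.63 [216.8 199.4] [611.4  74.1  65.5]
worn_relay_centre scene 0.31 [208.6 186.8] [677.4  58.8  65.5]
worn_relay_centre top 0.62 [220.  173.6] [615.4  63.6  65.5]
spare_relay_centre scene 0.53 [276.1 158.9] [ 675.3 -246.4   29.5]
spare_relay_centre scene 0.44 [294.4 168.7] [ 591.4 -259.9   29.5]
spare_relay_centre top 0.85 [347.1 190.2] [ 578.2 -267.4   29.5]
spare_relay_centre top 0.53 [333.2 158.1] [ 665.8 -234.6   29.5]
spare_relay_centre top 0.
[... 488 characters left out ...]
5   0. ]
marker top 0.7 [345.5 189.9] [ 585.  -269.9    0. ]
marker top 0.45 [153.5 170.6] [641.2 255.9   0. ]
isolator_box scene 0.63 [235.3 194.3] [646.7 -29.6   0. ]
isolator_box top 0.85 [255.1 172. ] [635.9 -25.4   0. ]
isolator_box top 0.74 [221.5 172.2] [635.8  67.1   0. ]
{'clock': 1.1, 'joints': array([-0.9,  0.4,  0. ,  0. , -1.2, -0.3]), 'joint_vel': array([ 0.,  0., -0., -0.,  0.,  0.]), 'joint_efforts': array([ -0. , -39.2,  18.9,   4.2,  -0. ,   0. ]), 'position': array([ 227.1, -582.3,  231.3]), 'ee_rot': array([-0.2,  1. , -0. , -0. ]), 'contact_force': array([ 0.4,  0.4, -0.7]), 'wrist_torque': array([-0.1,  0. ,  0. ]), 'grasp_force': 0.0, 'gripper_width': 85.3101920671599}
```

```bash
python3 -c "
import cv2,numpy as np
a=cv2.imread('pics/scene0.png');b=cv2.imread('pics/top0.png')
cv2.imwrite('pics/both.png',cv2.resize(np.vstack([a,b]),(800,1200))[:, :])
for n,i in(('sA',a),('tA',b)): cv2.imwrite(f'pics/{n}.png',cv2.resize(i,(800,600)))"
```

```text
(no output)
```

View pics/sA.png

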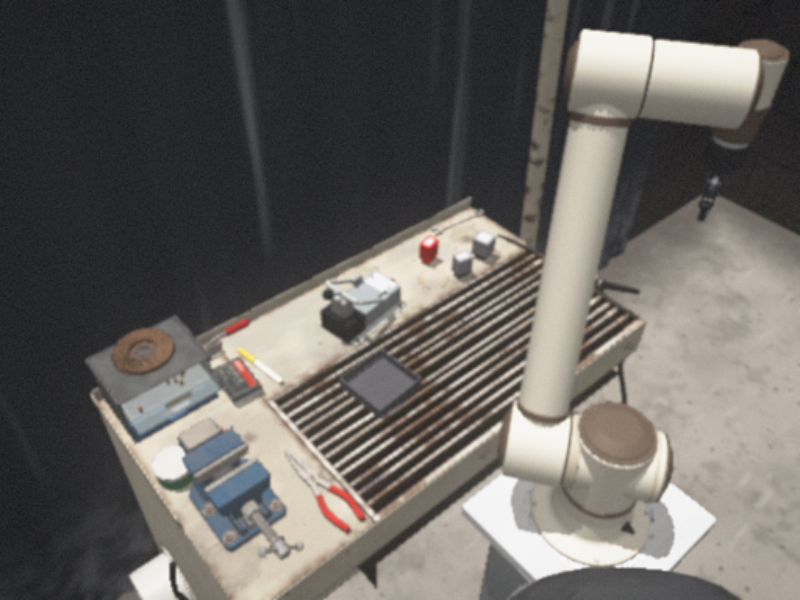

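View pics/tA.png

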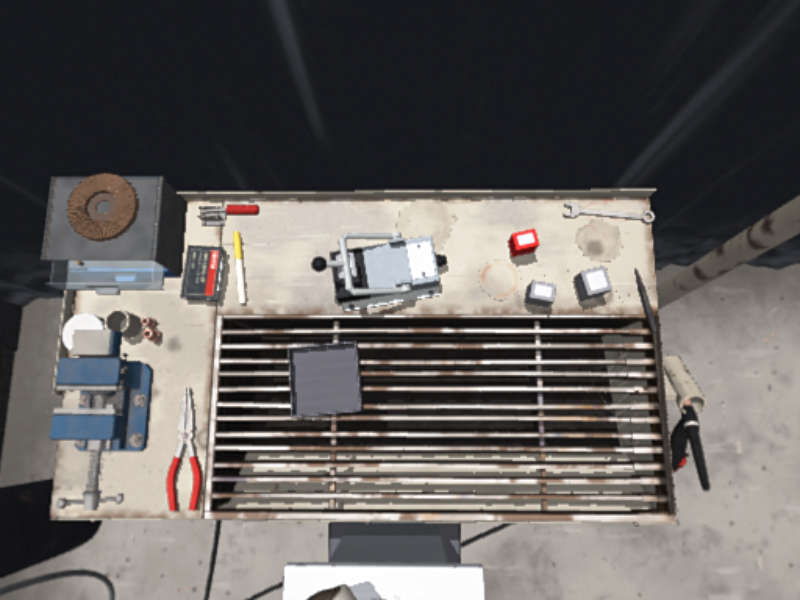

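The scene shows the knob at the left end of the box, near px (319,264) in the enlarged top view. The spare is the grey block at (541,291), the square relay at (594,282) and the red decoy at (524,243). The tray is at (326,380). The box's +y points roughly along world +y, turned about 8°.

```bash
cat >> h.py <<'E'
def go(pos, ang=None, cur=None):
    "tool-frame shift and turn to reach pos, tool down, tool y along world angle ang mod pi"
    st=cur or arm.read_state(); M=R.from_quat(st["ee_rot"]).as_matrix()
    l=M.T@(np.array(pos,float)-st["position"])
    now=np.arctan2(M[1,1],M[0,1]); out=[]
    for k in ([0] if ang is None else [0,np.pi,-np.pi]):
        a=now if ang is None else ang+k
        y=np.array([np.cos(a),np.sin(a),0]);z=np.array([0,0,-1.]);x=np.cross(y,z)
        rv=R.from_matrix(M.T@np.column_stack([x,y,z])).as_rotvec()
        out.append(rv)
    rv=min(out,key=np.linalg.norm)
    print("lin",l.round(1),"rot",rv.round(3),"n",max(np.linalg.norm(l)/62.5,np.linalg.norm(rv)/0.187).round(1),"alts",[o.round(2).tolist() for o in out])
E
python3 - <<'E'
from h import *
st=arm.read_state(); M=R.from_quat(st["ee_rot"]).as_matrix(); print(M.round(3),st["joints"])
p=imaging.get_image("wrist"); print(np.array(p["T_tool_cam"]).round(2),p["fx"])
go([540,-270,330],0.14); go([600,20,330],0.14)
E
```

```text
[[-0.932 -0.363 -0.   ]
 [-0.363  0.932 -0.   ]
 [ 0.    -0.    -1.   ]] [-9.40414175e-01  3.84708589e-01  7.91863576e-03  2.76707359e-05
 -1.19397599e+00 -2.58600262e-01]
[[   0.     -0.96   -0.27   69.23]
 [   1.      0.     -0.     -0.55]
 [   0.     -0.27    0.96 -143.  ]
 [   0.      0.      0.      1.  ]] 294.77691252486346
lin [-405.   177.2  -98.7] rot [-0.    -0.    -1.339] n 7.2 alts [[-0.0, 0.0, 1.8], [-0.0, -0.0, -1.34], [-0.0, -0.0, -1.34]]
lin [-566.3  425.6  -98.7] rot [-0.    -0.    -1.339] n 11.4 alts [[-0.0, 0.0, 1.8], [-0.0, -0.0, -1.34], [-0.0, -0.0, -1.34]]
```

Emit:
{"api": "arm_command", "payload": {"rows": [{"grip":1,"linear":[-100,50,-98],"rot":[0,0,-0.18]},{"grip":1,"linear":[-419,215,-98],"rot":[0,0,-1.339]},{"grip":1,"linear":[-419,215,-98],"rot":[0,0,-1.339]},{"grip":1,"linear":[-419,215,-98],"rot":[0,0,-1.339]},{"grip":1,"linear":[-419,215,-98],"rot":[0,0,-1.339]},{"grip":1,"linear":[-419,215,-98],"rot":[0,0,-1.339]},{"grip":1,"linear":[-419,215,-98],"rot":[0,0,-1.339]},{"grip":1,"linear":[-419,215,-98],"rot":[0,0,-1.339]},{"grip":1,"linear":[-419,215,-98],"rot":[0,0,-1.339]},{"grip":1,"linear":[-419,215,-98],"rot":[0,0,-1.339]}]}}

```text
clock: 2.4
position: [539.2, -229.6, 329.1]
ee_rot: [0.755, -0.656, -0.0, 0.0]
contact_force: [-0.0, 0.8, -1.1]
gripper_width: 85.0
grasp_force: 0.0
```

Run:
```python
from h import *
np.set_printoptions(precision=1,suppress=True)
st=arm.read_state(); print(st["position"],st["joints"].round(2),st["clock"],st["contact_force"])
p=imaging.get_image("wrist"); cv2.imwrite("pics/w1.png",cv2.resize(p["frame"][:,:,::-1],(800,600)))
for q in("spare_relay_centre","square_relay_centre"):
    for r in models.tip_of(p,q)[:3]: print(q,round(r["score"],2),np.array(r["pixel"]),at_z(p,r["pixel"],29.5,st))
go([620,20,330],0.14)
```

```text
[ 539.2 -229.6  329.1] [-0.1  0.3  0.1  0.  -1.4  0.3] 2.4 [-0.   0.8 -1.1]
spare_relay_centre 0.74 [164.  139.4] [ 673.2 -234.5   29.5]
spare_relay_centre 0.56 [226.  128.2] [ 584.1 -263.7   29.5]
square_relay_centre 0.97 [218.1  60.9] [ 605.3 -352.5   29.5]
lin [-237.  -115.3   -0.7] rot [ 0.  0. -0.] n 4.2 alts [[0.0, -0.0, 3.14], [0.0, 0.0, -0.0], [0.0, 0.0, -0.0]]
```

View pics/w1.png

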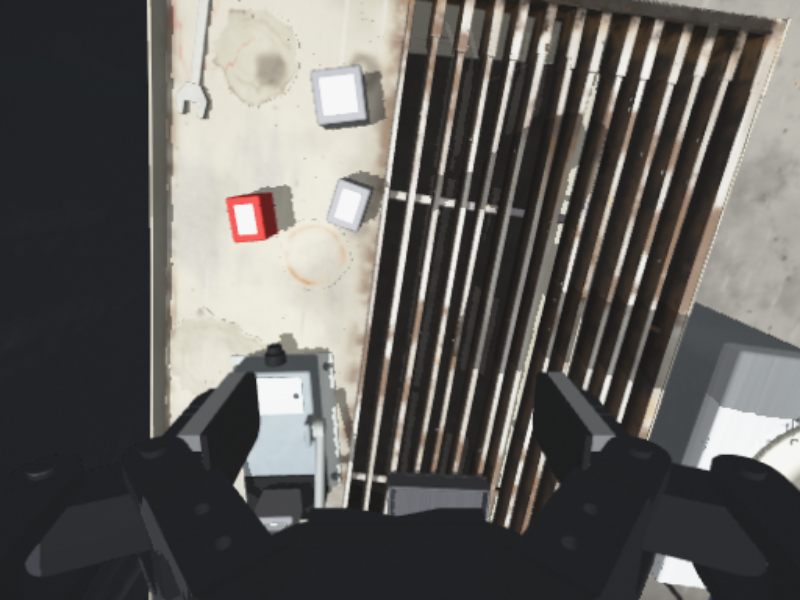

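The spare is at about (349,205) in the enlarged view, tilted about 20°. The square relay is at (340,97), the red decoy at (249,217), and the isolator box is at lower left. Next I move over the box.

```bash
python3 -c "
from h import *
go([610,100,340],0.14)"
```

```text
lin [-317.6 -116.4  -10.7] rot [ 0.     0.    -0.002] n 5.4 alts [[0.0, -0.0, 3.14], [0.0, 0.0, -0.0], [0.0, 0.0, -0.0]]
```

Emit:
{"api": "arm_command", "payload": {"rows": [{"grip":1,"linear":[-318,-116,-11],"rot":[0,0,0]},{"grip":1,"linear":[-318,-116,-11],"rot":[0,0,0]},{"grip":1,"linear":[-318,-116,-11],"rot":[0,0,0]},{"grip":1,"linear":[-318,-116,-11],"rot":[0,0,0]},{"grip":1,"linear":[-318,-116,-11],"rot":[0,0,0]},{"grip":1,"linear":[-318,-116,-11],"rot":[0,0,0]},{"grip":1,"linear":[-318,-116,-11],"rot":[0,0,0]},{"grip":1,"linear":[-318,-116,-11],"rot":[0,0,0]}]}}

```text
clock: 3.55
position: [609.6, 99.8, 340.4]
ee_rot: [0.754, -0.657, 0.0, 0.0]
contact_force: [0.1, -0.8, -0.3]
gripper_width: 85.5
grasp_force: 0.0
```

Run:
```python
from h import *
np.set_printoptions(precision=1,suppress=True)
st=arm.read_state(); print(st["position"],st["joints"].round(2),st["clock"],st["contact_force"])
p=imaging.get_image("wrist"); cv2.imwrite("pics/w2.png",cv2.resize(p["frame"][:,:,::-1],(800,600)))
Z=dict(socket_mouth=50,handle_pivot=55,handle_knob=128,worn_relay_centre=65.5,isolator_box=0,scrap_tray=0)
for q,z in Z.items():
    for r in models.tip_of(p,q)[:2]: print(q,round(r["score"],2),np.array(r["pixel"]),at_z(p,r["pixel"],z,st))
```

```text
[609.6  99.8 340.4] [ 0.4  0.3  0.2  0.  -1.4 -0.3] 3.55 [ 0.1 -0.8 -0.3]
socket_mouth 0.75 [250.4 126.8] [619.3  58.   50. ]
handle_pivot 0.7 [251.1  58. ] [630.6 -31.2  55. ]
handle_pivot 0.23 [352.3 164.2] [463.7  90.5  55. ]
handle_knob 0.92 [251.7 163.6] [611.8  96.5 128. ]
worn_relay_centre 0.77 [247.4 125.2] [623.7  55.5  65.5]
isolator_box 0.86 [249.3  66.2] [633.2 -27.6   0. ]
scrap_tray 0.63 [353.3 164.9] [441.9  99.    0. ]
```

View pics/w2.png

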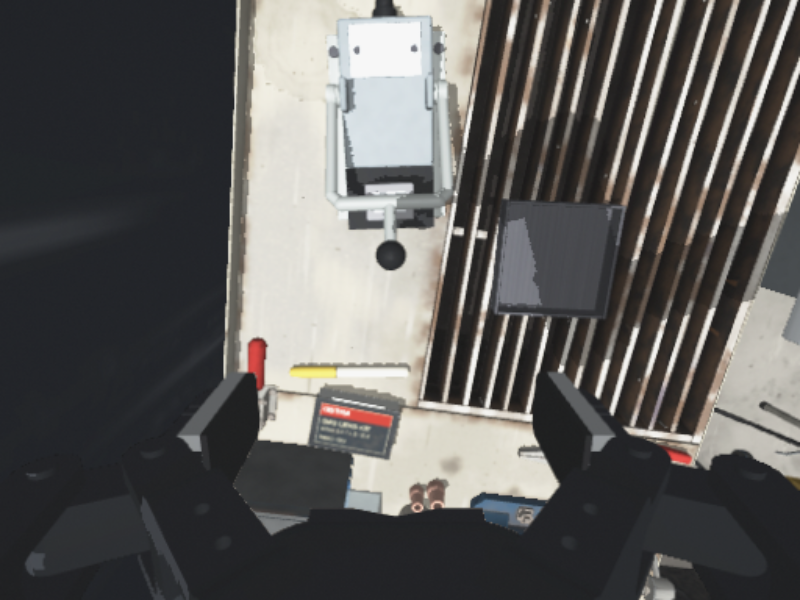

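In the enlarged view the knob is at (391,255), the cross bar at (390,202), the worn relay under it at (390,190) and the tray at (560,260). Box yaw comes out at about 0.148. I go above the knob for a close look.

```bash
python3 -c "
from h import *
go([611.5,97,180],0.148)"
```

```text
lin [  3.8  -1.2 160.5] rot [-0.     0.    -0.009] n 2.6 alts [[0.0, 0.0, 3.13], [-0.0, 0.0, -0.01], [-0.0, 0.0, -0.01]]
```

Emit:
{"api": "arm_command", "payload": {"rows": [{"grip":1,"linear":[3,-2,160],"rot":[0,0,-0.009]},{"grip":1,"linear":[3,-2,160],"rot":[0,0,-0.009]},{"grip":1,"linear":[3,-2,160],"rot":[0,0,-0.009]},{"grip":1,"linear":[3,-2,160],"rot":[0,0,-0.009]},{"grip":1,"linear":[3,-2,160],"rot":[0,0,-0.009]}]}}

```text
clock: 4.53
position: [613.6, 98.9, 182.4]
ee_rot: [0.758, -0.652, 0.001, -0.001]
contact_force: [0.2, -0.2, 0.6]
gripper_width: 85.4
grasp_force: 0.0
```

Run:
```python
from h import *
np.set_printoptions(precision=1,suppress=True)
st=arm.read_state(); print(st["position"],st["clock"],st["contact_force"])
p=imaging.get_image("wrist"); cv2.imwrite("pics/w3.png",cv2.resize(p["frame"][:,:,::-1],(800,600)))
for q,z in dict(handle_knob=128,socket_mouth=50,worn_relay_centre=65.5,handle_pivot=55).items():
    for r in models.tip_of(p,q)[:2]:
        w=at_z(p,r["pixel"],z,st);print(q,round(r["score"],2),np.array(r["pixel"]),w)
        if q=="handle_knob": go([w[0],w[1],106],None)
```

```text
[613.6  98.9 182.4] 4.525 [ 0.2 -0.2  0.6]
handle_knob 0.96 [253. 203.] [614.5  94.1 128. ]
lin [ 5.   0.2 77. ] rot [-0.  0.  0.] n 1.2 alts [[-0.0, 0.0, 0.0]]
worn_relay_centre 0.55 [253.5 139.7] [619.9  56.9  65.5]
handle_pivot 0.73 [247.9  31.8] [637.5 -28.1  55. ]
handle_pivot 0.66 [251.4 203.7] [612.7 118.8  55. ]
```

View pics/w3.png

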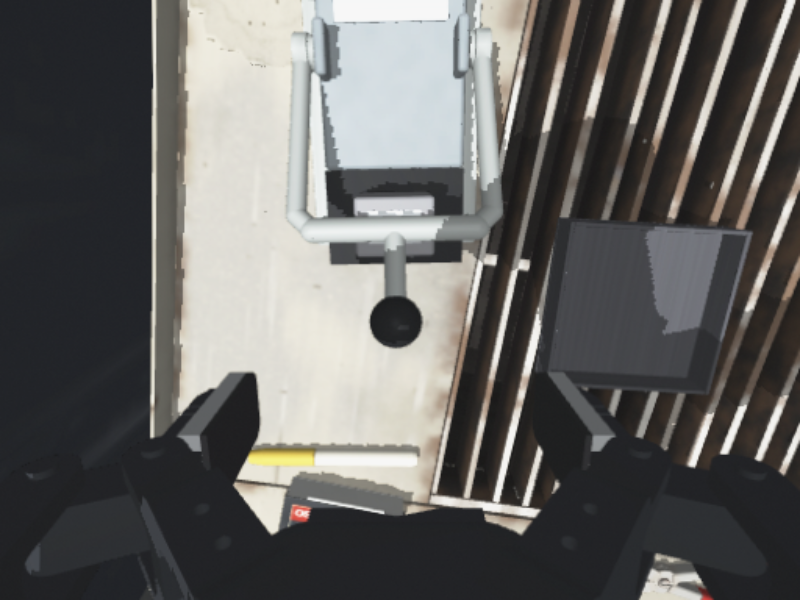

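The knob at (396,321) in the enlarged view lies between the fingers; the box yaw is about 0.02 more than the tool's. I descend and grip.

Emit:
{"api": "arm_command", "payload": {"rows": [{"grip":1,"linear":[4,0,40],"rot":[0,0,-0.02]},{"grip":1,"linear":[4,0,77],"rot":[0,0,-0.02]},{"grip":1,"linear":[4,0,77],"rot":[0,0,-0.02]},{"grip":0.6,"linear":[4,0,77],"rot":[0,0,-0.02]},{"grip":0.3,"linear":[4,0,77],"rot":[0,0,-0.02]},{"grip":0,"linear":[4,0,77],"rot":[0,0,-0.02]},{"grip":0,"linear":[4,0,77],"rot":[0,0,-0.02]},{"grip":0,"linear":[4,0,77],"rot":[0,0,-0.02]},{"grip":0,"linear":[4,0,77],"rot":[0,0,-0.02]}]}}

```text
clock: 5.9
position: [614.7, 95.2, 104.9]
ee_rot: [0.764, -0.645, 0.001, -0.002]
contact_force: [3.6, 1.2, 5.5]
gripper_width: 21.1
grasp_force: 58.6
```

```bash
python3 -c "
from h import *
s=arm.read_state();print(s['position'],s['contact_force'],s['wrist_torque'],s['gripper_width'],s['grasp_force'])"
```

```text
[614.65502256  95.18581828 104.86414649] [3.64555112 1.16816945 5.46014394] [ 0.16350261 -1.06357505 -0.08638093] 21.06194546023332 58.62043261528015
```

Emit:
{"api": "arm_command", "payload": {"rows": [{"grip":0,"linear":[8.3,0,-12.8],"rot":[0,0,0]},{"grip":0,"linear":[17.8,0,-24.5],"rot":[0,0,0]},{"grip":0,"linear":[28.6,0,-35.2],"rot":[0,0,0]},{"grip":0,"linear":[40.3,0,-44.8],"rot":[0,0,0]}]}}

```text
clock: 6.4
position: [621.3, 55.9, 147.8]
ee_rot: [0.764, -0.645, 0.001, -0.002]
contact_force: [8.8, 0.6, -6.2]
gripper_width: 20.8
grasp_force: 58.8
```

Emit:
{"api": "arm_command", "payload": {"rows": [{"grip":0,"linear":[12.8,0,-8.3],"rot":[0,0,0]},{"grip":0,"linear":[26.3,0,-15.2],"rot":[0,0,0]},{"grip":0,"linear":[40.5,0,-20.6],"rot":[0,0,0]},{"grip":0,"linear":[55.1,0,-24.5],"rot":[0,0,0]},{"grip":0,"linear":[70.1,0,-26.9],"rot":[0,0,0]},{"grip":0,"linear":[85.3,0,-27.7],"rot":[0,0,0]},{"grip":0,"linear":[100.5,0,-26.9],"rot":[0,0,0]},{"grip":0,"linear":[115.4,0,-24.5],"rot":[0,0,0]},{"grip":0,"linear":[130,0,-20.6],"rot":[0,0,0]},{"grip":0,"linear":[144.3,0,-15.2],"rot":[0,0,0]}]}}

```text
clock: 7.65
position: [643.8, -88.3, 162.9]
ee_rot: [0.764, -0.645, -0.0, 0.0]
contact_force: [0.1, 0.6, 0.3]
gripper_width: 0.0
grasp_force: 0.0
```

Run:
```python
from h import *
st=arm.read_state(); print(st["position"],st["clock"])
p=imaging.get_image("wrist"); t=imaging.get_image("top"); s=imaging.get_image("scene")
a=cv2.resize(t["frame"][120:270,140:340],(400,300)); b=cv2.resize(s["frame"][130:280,150:350],(400,300));c=p["frame"]
im=np.vstack([np.hstack([a,b]),np.hstack([cv2.resize(c,(400,300)),np.zeros((300,400,3),np.uint8)])])
cv2.imwrite("pics/m4.png",im[:,:,::-1])
```

```text
[643.80966284 -88.30468816 162.91394502] 7.65
```

View pics/m4.png

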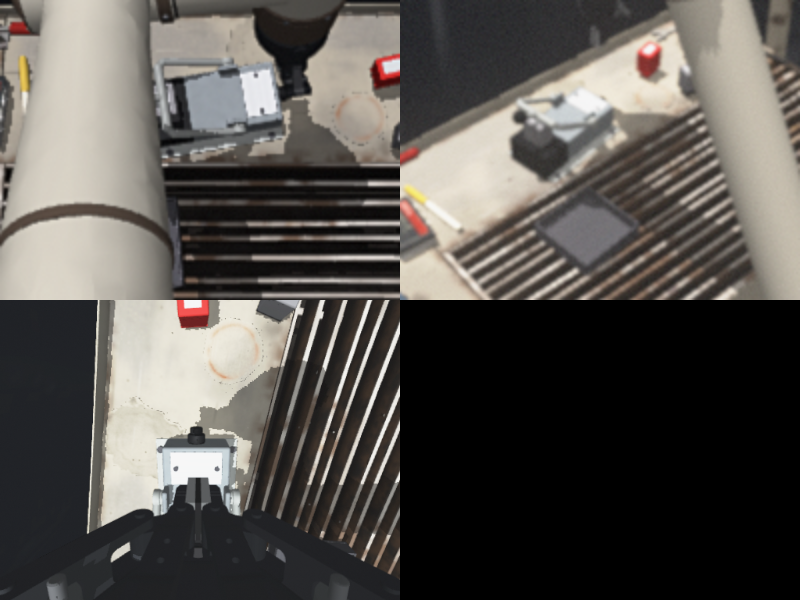

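The handle is back at ON: the ball slipped out of the pads. I will push it over instead, with the shut fingers behind the knob, following the arc.

```bash
python3 -c "
from h import *
M=R.from_quat(arm.read_state()['ee_rot']).as_matrix();print(M.round(3))
go([608.7,129,190],0.178);go([608.7,129,106],0.178)"
```

```text
[[ 0.167 -0.986 -0.001]
 [-0.986 -0.167  0.   ]
 [-0.     0.001 -1.   ]]
lin [-219.9   -1.9  -27.4] rot [ 0.001  0.    -0.01 ] n 3.5 alts [[0.0, -0.0, 3.13], [0.0, 0.0, -0.01], [0.0, 0.0, -0.01]]
lin [-219.9   -2.    56.6] rot [ 0.001  0.    -0.01 ] n 3.6 alts [[0.0, -0.0, 3.13], [0.0, 0.0, -0.01], [0.0, 0.0, -0.01]]
```

Emit:
{"api": "arm_command", "payload": {"rows": [{"grip":0,"linear":[-60,-1,-27],"rot":[0,0,-0.01]},{"grip":0,"linear":[-120,-2,-27],"rot":[0,0,-0.01]},{"grip":0,"linear":[-180,-2,-27],"rot":[0,0,-0.01]},{"grip":0,"linear":[-222,-2,-20],"rot":[0,0,-0.01]},{"grip":0,"linear":[-222,-2,-10],"rot":[0,0,-0.01]},{"grip":0,"linear":[-222,-2,30],"rot":[0,0,-0.01]},{"grip":0,"linear":[-222,-2,57],"rot":[0,0,-0.01]},{"grip":0,"linear":[-222,-2,57],"rot":[0,0,-0.01]},{"grip":0,"linear":[-222,-2,57],"rot":[0,0,-0.01]}]}}

```text
clock: 8.93
position: [609.5, 131.6, 107.5]
ee_rot: [0.767, -0.641, 0.001, -0.001]
contact_force: [0.1, 0.3, 0.8]
gripper_width: -0.1
grasp_force: 0.0
```

Emit:
{"api": "arm_command", "payload": {"rows": [{"grip":0,"linear":[12,0,0],"rot":[0,0,0]},{"grip":0,"linear":[21,0,-10],"rot":[0,0,0]},{"grip":0,"linear":[31,0,-22],"rot":[0,0,0]},{"grip":0,"linear":[41.6,0,-33],"rot":[0,0,0]},{"grip":0,"linear":[53,0,-43],"rot":[0,0,0]},{"grip":0,"linear":[66,0,-51],"rot":[0,0,0]},{"grip":0,"linear":[80,0,-58],"rot":[0,0,0]},{"grip":0,"linear":[94,0,-63],"rot":[0,0,0]},{"grip":0,"linear":[108,0,-67],"rot":[0,0,0]},{"grip":0,"linear":[123,0,-70],"rot":[0,0,0]}]}}

```text
clock: 10.18
position: [630.3, 9.6, 176.1]
ee_rot: [0.767, -0.641, -0.0, 0.0]
contact_force: [0.9, 0.3, -0.6]
gripper_width: -0.1
grasp_force: 0.2
```

Emit:
{"api": "arm_command", "payload": {"rows": [{"grip":0,"linear":[15,0,0],"rot":[0,0,0]},{"grip":0,"linear":[30,0,0],"rot":[0,0,0]},{"grip":0,"linear":[45,0,0],"rot":[0,0,0]},{"grip":0,"linear":[45,0,0],"rot":[0,0,0]},{"grip":0,"linear":[45,0,0],"rot":[0,0,0]}]}}

```text
clock: 10.8
position: [638.4, -33.4, 176.2]
ee_rot: [0.767, -0.641, -0.0, 0.0]
contact_force: [0.6, -0.5, 0.1]
gripper_width: -0.2
grasp_force: 0.0
```

Run:
```python
from h import *
np.set_printoptions(precision=1,suppress=True)
st=arm.read_state(); print(st["position"],st["clock"])
s=imaging.get_image("scene"); p=imaging.get_image("wrist")
for n,i in(("scene",s),("wrist",p)):
  for q,z in dict(handle_knob=128,worn_relay_centre=65.5,socket_mouth=50).items():
    for r in models.tip_of(i,q)[:2]: print(n,q,round(r["score"],2),np.array(r["pixel"]),at_z(i,r["pixel"],z,st))
go([637.5-.176*87,-28+.984*87,140],0.178)
M=np.hstack([cv2.resize(s["frame"][130:280,150:350],(400,300)),cv2.resize(p["frame"],(400,300))]);cv2.imwrite("pics/m5.png",M[:,:,::-1])
```

```text
[638.4 -33.4 176.2] 10.8
scene handle_knob 0.87 [249.8 144.5] [ 705.7 -143.9  128. ]
scene worn_relay_centre 0.6 [220.9 196.5] [613.8  55.5  65.5]
scene socket_mouth 0.85 [218.1 200.5] [617.8  64.8  50. ]
wrist handle_knob 0.59 [260.3  79.7] [ 649.2 -118.4  128. ]
lin [-92.2  -0.2  36.3] rot [-0.  0.  0.] n 1.6 alts [[-0.0, -0.0, -3.14], [-0.0, 0.0, 0.0], [-0.0, 0.0, 0.0]]
```

View pics/m5.png

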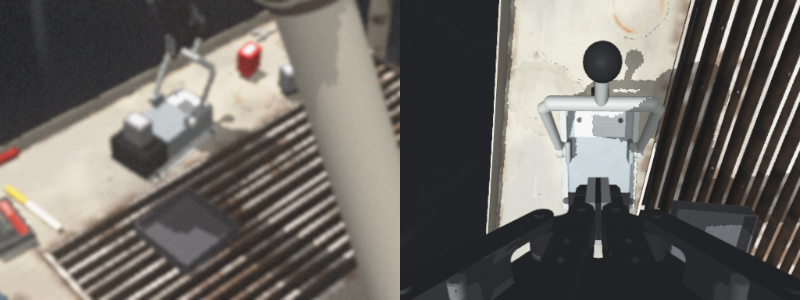

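The knob is falling over past upright towards OFF, seen at (602,62) in the right picture. Next I look at the relay from above.

Emit:
{"api": "arm_command", "payload": {"rows": [{"grip":0,"linear":[-60,0,0],"rot":[0,0,0]},{"grip":1,"linear":[-122,0,0],"rot":[0,0,0]},{"grip":1,"linear":[-122,0,0],"rot":[0,0,0]},{"grip":1,"linear":[-122,0,0],"rot":[0,0,0]},{"grip":1,"linear":[-122,0,0],"rot":[0,0,0]}]}}

```text
clock: 11.82
position: [616.8, 85.6, 176.3]
ee_rot: [0.767, -0.642, -0.0, 0.0]
contact_force: [0.2, -0.6, -0.3]
gripper_width: 72.3
grasp_force: 0.0
```

Run:
```python
from h import *
np.set_printoptions(precision=1,suppress=True)
st=arm.read_state(); print(st["position"],st["clock"],st["gripper_width"])
p=imaging.get_image("wrist"); cv2.imwrite("pics/w6.png",cv2.resize(p["frame"],(800,600))[:,:,::-1])
for q,z in dict(handle_knob=128,handle_pivot=55,worn_relay_centre=65.5,socket_mouth=50,scrap_tray=0).items():
    for r in models.tip_of(p,q)[:2]: print(q,round(r["score"],2),np.array(r["pixel"]),at_z(p,r["pixel"],z,st))
    for r in models.spot_in(p,q)[:1]: print("  rect",np.array(r["rect"]))
```

```text
[616.8  85.6 176.3] 11.825 72.26784619649325
  rect [185.1   0.  328.9  62.6]
handle_pivot 0.89 [253.9  49.2] [636.4 -27.7  55. ]
  rect [185.7   0.8 325.4 185. ]
worn_relay_centre 0.76 [254.6 155.5] [620.6  56.3  65.5]
  rect [229.5 137.  278.  181.4]
  rect [185.3   0.  329.6 182.3]
scrap_tray 0.93 [399.6 212. ] [443.9 101.1   0. ]
  rect [343.7 156.5 483.1 273.3]
```

View pics/w6.png

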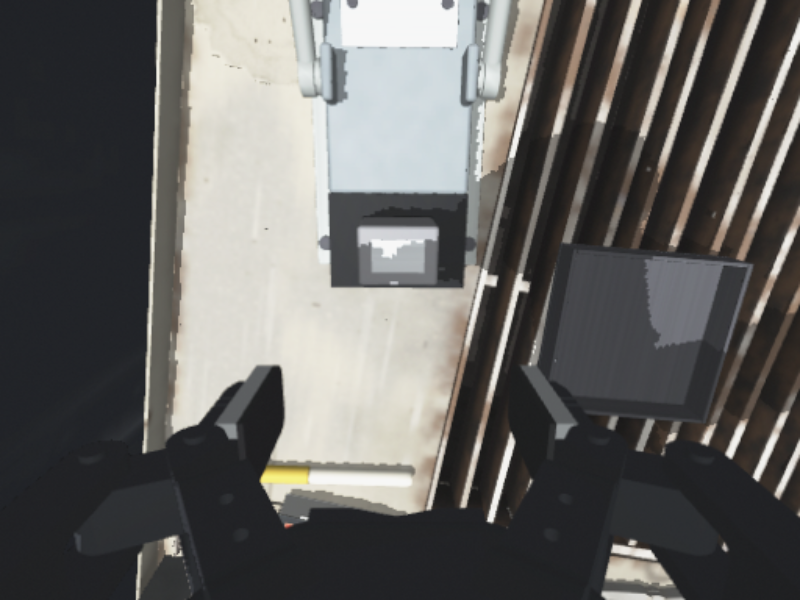

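The handle is down at OFF, with its arms leaving at the top of the picture. The relay top is at (398,257) in the enlarged view, centred between the fingers. I grip it.

```bash
python3 -c "
from h import *
go([621,57.2,58],0.178)"
```

```text
lin [ 29.6   1.  118.3] rot [-0.    -0.     0.001] n 2.0 alts [[0.0, -0.0, -3.14], [-0.0, -0.0, 0.0], [-0.0, -0.0, 0.0]]
```

Emit:
{"api": "arm_command", "payload": {"rows": [{"grip":1,"linear":[30,1,20],"rot":[0,0,0]},{"grip":1,"linear":[30,1,60],"rot":[0,0,0]},{"grip":1,"linear":[30,1,100],"rot":[0,0,0]},{"grip":1,"linear":[30,1,118],"rot":[0,0,0]},{"grip":1,"linear":[30,1,118],"rot":[0,0,0]},{"grip":0.5,"linear":[30,1,118],"rot":[0,0,0]},{"grip":0,"linear":[30,1,118],"rot":[0,0,0]},{"grip":0,"linear":[30,1,118],"rot":[0,0,0]},{"grip":0,"linear":[30,1,118],"rot":[0,0,0]},{"grip":0,"linear":[30,1,118],"rot":[0,0,0]}]}}

```text
clock: 13.62
position: [622.0, 57.3, 59.9]
ee_rot: [0.768, -0.641, 0.001, -0.001]
contact_force: [-0.6, 1.0, 6.1]
gripper_width: 39.3
grasp_force: 61.1
```

```bash
python3 -c "
from h import *
s=arm.read_state();print(s['contact_force'],s['wrist_torque'])
go([443.5,100,130],0.178);go([443.5,100,29],0.178)"
```

```text
[-0.61150217  0.95550971  6.12120003] [ 0.22960481  0.28193375 -0.03322317]
lin [-74.  167.8 -70.6] rot [-0.003 -0.     0.002] n 3.1 alts [[0.0, -0.0, -3.14], [-0.0, -0.0, 0.0], [-0.0, -0.0, 0.0]]
lin [-74.  168.1  30.4] rot [-0.003 -0.     0.002] n 3.0 alts [[0.0, -0.0, -3.14], [-0.0, -0.0, 0.0], [-0.0, -0.0, 0.0]]
```

Emit:
{"api": "arm_command", "payload": {"rows": [{"grip":0,"linear":[0,0,-15],"rot":[0,0,0]},{"grip":0,"linear":[0,0,-40],"rot":[0,0,0]},{"grip":0,"linear":[0,0,-75],"rot":[0,0,0]},{"grip":0,"linear":[-22,50,-78],"rot":[0,0,0]},{"grip":0,"linear":[-44,100,-78],"rot":[0,0,0]},{"grip":0,"linear":[-66,150,-78],"rot":[0,0,0]},{"grip":0,"linear":[-74,168,-70],"rot":[0,0,0]},{"grip":0,"linear":[-74,168,-40],"rot":[0,0,0]},{"grip":0,"linear":[-74,168,0],"rot":[0,0,0]},{"grip":0,"linear":[-74,168,0],"rot":[0,0,0]}]}}

```text
clock: 14.88
position: [440.4, 98.6, 56.6]
ee_rot: [0.767, -0.641, -0.001, 0.003]
contact_force: [-0.1, -0.4, -0.3]
gripper_width: 39.3
grasp_force: 60.8
```

```bash
python3 -c "
from h import *
s=arm.read_state();print(s['position'],s['gripper_width'],s['contact_force'])
p=imaging.get_image('wrist')
for r in models.tip_of(p,'scrap_tray'): print(r,at_z(p,r['pixel'],0,s))
for r in models.spot_in(p,'scrap_tray')[:1]: print(r)
for r in models.spot_in(p,'worn_relay_centre')[:1]: print(r)
go([443.5,100,28.5],0.178)"
```

```text
[440.44081074  98.58812194  56.63998747] 39.335108117289174 [-0.11566484 -0.40469018 -0.28159719]
{'pixel': [246.3, 208.9], 'score': 0.92} [444.71763962  99.60346975   0.        ]
{'rect': [153.4, 116.4, 352.2, 277.1], 'score': 0.59}
{'rect': [205.4, 211.0, 299.6, 313.1], 'score': 0.98}
lin [ 0.4  0.4 31.4] rot [-0.003  0.001  0.001] n 0.5 alts [[-0.0, -0.0, -3.14], [-0.0, 0.0, 0.0], [-0.0, 0.0, 0.0]]
```

Emit:
{"api": "arm_command", "payload": {"rows": [{"grip":0,"linear":[0,0,20],"rot":[0,0,0]},{"grip":0,"linear":[0,0,31],"rot":[0,0,0]},{"grip":0,"linear":[0,0,31],"rot":[0,0,0]},{"grip":0,"linear":[0,0,31],"rot":[0,0,0]},{"grip":0.65,"linear":[0,0,31],"rot":[0,0,0]},{"grip":0.65,"linear":[0,0,31],"rot":[0,0,0]},{"grip":0.65,"linear":[0,0,31],"rot":[0,0,0]},{"grip":0.65,"linear":[0,0,-10],"rot":[0,0,0]},{"grip":0.65,"linear":[0,0,-60],"rot":[0,0,0]},{"grip":0.65,"linear":[0,0,-110],"rot":[0,0,0]}]}}

```text
clock: 16.32
position: [442.2, 99.6, 169.8]
ee_rot: [0.767, -0.641, -0.0, 0.0]
contact_force: [1.2, 0.5, -0.6]
gripper_width: 55.6
grasp_force: 0.0
```

```bash
python3 -c "
from h import *
s=arm.read_state();print(s['position'],s['gripper_width'],s['contact_force'])
p=imaging.get_image('wrist')
for r in models.tip_of(p,'worn_relay_centre'): print(r,at_z(p,r['pixel'],32.5,s))
go([560,-222,200],-0.25)"
```

```text
[442.24774156  99.63883299 169.82459039] 55.574101019577114 [ 1.24304049  0.51439064 -0.58089112]
{'pixel': [252.6, 179.3], 'score': 0.75} [442.96741529  97.76150267  32.5       ]
lin [338.6 -54.6 -26.5] rot [-0.011  0.006  0.43 ] n 5.5 alts [[-0.01, -0.02, -2.71], [-0.01, 0.01, 0.43], [-0.01, 0.01, 0.43]]
```

```bash
python3 -c "
from h import *
go([619,-271,190],1.41)"
```

```text
lin [ 397.4 -103.7  -16.1] rot [-0.013 -0.005 -1.23 ] n 6.6 alts [[-0.01, 0.01, 1.91], [-0.01, -0.0, -1.23], [-0.01, -0.0, -1.23]]
```

Emit:
{"api": "arm_command", "payload": {"rows": [{"grip":0.65,"linear":[30,0,-20],"rot":[0,0,-0.1]},{"grip":0.65,"linear":[397,-104,-20],"rot":[0,0,-1.23]},{"grip":0.65,"linear":[397,-104,-20],"rot":[0,0,-1.23]},{"grip":0.65,"linear":[397,-104,-20],"rot":[0,0,-1.23]},{"grip":0.65,"linear":[397,-104,-20],"rot":[0,0,-1.23]},{"grip":0.65,"linear":[397,-104,-20],"rot":[0,0,-1.23]},{"grip":0.65,"linear":[397,-104,-20],"rot":[0,0,-1.23]},{"grip":0.65,"linear":[397,-104,-20],"rot":[0,0,-1.23]},{"grip":0.65,"linear":[397,-104,-20],"rot":[0,0,-1.23]},{"grip":0.65,"linear":[397,-104,-20],"rot":[0,0,-1.23]}]}}

```text
clock: 17.68
position: [614.9, -271.9, 187.2]
ee_rot: [0.997, -0.081, -0.001, -0.0]
contact_force: [-0.2, 0.1, -0.5]
gripper_width: 55.4
grasp_force: 0.0
```

Run:
```python
from h import *
np.set_printoptions(precision=2,suppress=True)
st=arm.read_state(); print(st["position"],st["joints"],st["clock"])
p=imaging.get_image("wrist"); cv2.imwrite("pics/w7.png",cv2.resize(p["frame"],(800,600))[:,:,::-1])
for q in("spare_relay_centre","square_relay_centre"):
    for r in models.tip_of(p,q)[:3]: print(q,round(r["score"],2),np.array(r["pixel"]),at_z(p,r["pixel"],29.5,st))
    for r in models.spot_in(p,q)[:3]: print("  rect",np.array(r["rect"]))
go([584,-264,80],1.41)
```

```text
[ 614.91 -271.9   187.22] [-0.18  0.5   0.07 -0.   -1.15  1.58] 17.675
spare_relay_centre 0.72 [245.8 204.5] [ 584.83 -259.55   29.5 ]
spare_relay_centre 0.61 [211.3 124.9] [ 672.7  -239.73   29.5 ]
  rect [225.8 184.6 271.1 227.2]
  rect [177.5 101.9 235.3 148.1]
square_relay_centre 0.74 [325.8 170.4] [ 608.2  -347.81   29.5 ]
  rect [301.9 146.2 358.  206.1]
  rect [  0.  125.4 107.4 253.2]
lin [-32.3  -2.1 108.9] rot [-0. -0.  0.] n 1.8 alts [[0.0, -0.0, -3.14], [-0.0, -0.0, 0.0], [-0.0, -0.0, 0.0]]
```

View pics/w7.png

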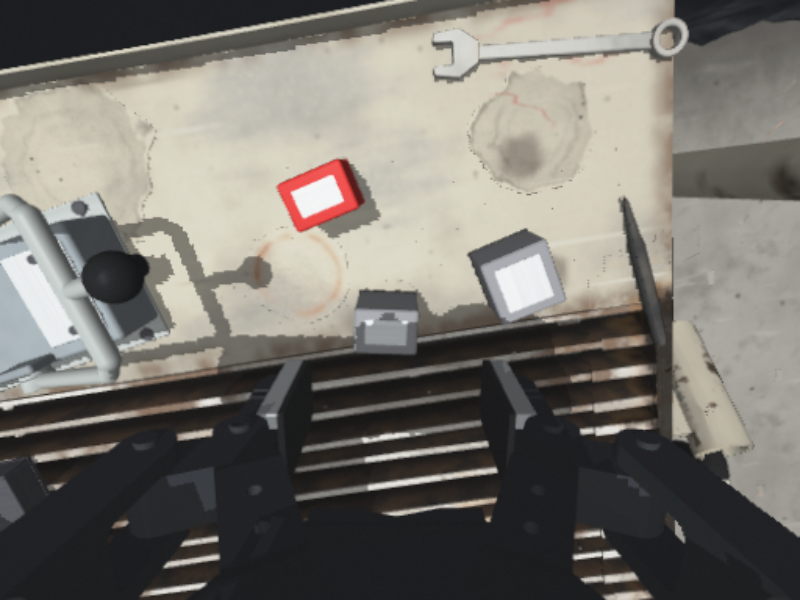

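The spare's top is at (386,333) in the enlarged view, square to the fingers. The square relay is at (520,280).

Run:
```python
from h import *
st=arm.read_state(); p=imaging.get_image("wrist"); print(st["position"])
g=cv2.cvtColor(p["frame"],cv2.COLOR_RGB2GRAY)
for px in [(228,203.5),(267,203.5),(228,225.5),(266,226),(247,214)]: print(px,at_z(p,px,59,st).round(1))
w=at_z(p,(247,214.5),59,st); go([584,-261,24],1.41); go([w[0],w[1],24],1.41)
```

```text
[ 615.52543593 -271.19793309  188.87839338]
(228, 203.5) [ 598.6 -244.3   59. ]
(267, 203.5) [ 592.6 -281.8   59. ]
(228, 225.5) [ 576.  -240.1   59. ]
(266, 226) [ 569.5 -277.4   59. ]
(247, 214) [ 585.  -260.8   59. ]
lin [-32.9  -5.1 164.9] rot [-0.    -0.001  0.   ] n 2.7 alts [[0.0, -0.0, -3.14], [-0.0, -0.0, 0.0], [-0.0, -0.0, 0.0]]
lin [-32.5  -5.5 164.9] rot [-0.    -0.001  0.   ] n 2.7 alts [[0.0, -0.0, -3.14], [-0.0, -0.0, 0.0], [-0.0, -0.0, 0.0]]
```

Emit:
{"api": "arm_command", "payload": {"rows": [{"grip":0.8,"linear":[-32.5,-5.2,40],"rot":[0,0,0]},{"grip":0.8,"linear":[-32.5,-5.2,80],"rot":[0,0,0]},{"grip":0.8,"linear":[-32.5,-5.2,130],"rot":[0,0,0]},{"grip":0.8,"linear":[-32.5,-5.2,165],"rot":[0,0,0]},{"grip":0.8,"linear":[-32.5,-5.2,165],"rot":[0,0,0]},{"grip":0.4,"linear":[-32.5,-5.2,165],"rot":[0,0,0]},{"grip":0,"linear":[-32.5,-5.2,165],"rot":[0,0,0]},{"grip":0,"linear":[-32.5,-5.2,165],"rot":[0,0,0]},{"grip":0,"linear":[-32.5,-5.2,165],"rot":[0,0,0]},{"grip":0,"linear":[-32.5,-5.2,165],"rot":[0,0,0]}]}}

```text
clock: 19.23
position: [586.1, -262.2, 25.9]
ee_rot: [0.997, -0.08, 0.002, 0.0]
contact_force: [-0.9, 1.4, 6.4]
gripper_width: 38.9
grasp_force: 60.8
```

```bash
python3 -c "
from h import *
s=arm.read_state();print(s['position'],s['contact_force'])
go([584,-261,230]);go([575,0,230],0.178);go([621.5,57.3,150],0.178)"
```

```text
[ 586.0816947  -262.21884836   25.85513282] [-0.92053846  1.35111773  6.4241661 ]
lin [  -1.3   -0.8 -204.2] rot [ 0.001 -0.005  0.   ] n 3.3 alts [[0.0, -0.0, 0.0]]
lin [ -52.  -256.9 -204.5] rot [-0.002 -0.004  1.232] n 6.6 alts [[0.0, -0.0, -1.91], [-0.0, -0.0, 1.23], [-0.0, -0.0, 1.23]]
lin [ -15.7 -321.  -124.4] rot [-0.002 -0.004  1.232] n 6.6 alts [[0.0, -0.0, -1.91], [-0.0, -0.0, 1.23], [-0.0, -0.0, 1.23]]
```

Emit:
{"api": "arm_command", "payload": {"rows": [{"grip":0,"linear":[0,0,-60],"rot":[0,0,0]},{"grip":0,"linear":[0,0,-120],"rot":[0,0,0]},{"grip":0,"linear":[0,0,-180],"rot":[0,0,0]},{"grip":0,"linear":[-15.7,-321,-190],"rot":[0,0,1.232]},{"grip":0,"linear":[-15.7,-321,-190],"rot":[0,0,1.232]},{"grip":0,"linear":[-15.7,-321,-190],"rot":[0,0,1.232]},{"grip":0,"linear":[-15.7,-321,-190],"rot":[0,0,1.232]},{"grip":0,"linear":[-15.7,-321,-190],"rot":[0,0,1.232]},{"grip":0,"linear":[-15.7,-321,-190],"rot":[0,0,1.232]},{"grip":0,"linear":[-15.7,-321,-190],"rot":[0,0,1.232]}]}}

```text
clock: 20.48
position: [620.2, 59.8, 213.2]
ee_rot: [0.766, -0.643, -0.0, -0.0]
contact_force: [1.0, -0.4, -0.9]
gripper_width: 39.1
grasp_force: 60.9
```

Emit:
{"api": "arm_command", "payload": {"rows": [{"grip":0,"linear":[0,0,0],"rot":[0,0,0]},{"grip":0,"linear":[0,0,0],"rot":[0,0,0]},{"grip":0,"linear":[0,0,0],"rot":[0,0,0]}]}}

```text
clock: 20.85
position: [620.5, 56.9, 213.4]
ee_rot: [0.767, -0.642, -0.0, -0.0]
contact_force: [-0.1, -0.1, -1.2]
gripper_width: 39.3
grasp_force: 60.9
```

```bash
python3 -c "
from h import *
s=arm.read_state();print(s['position'],s['gripper_width'],s['contact_force'])
go([621.5,57.3,120],0.178)"
```

```text
[620.45247973  56.86632893 213.36686149] 39.323687427143675 [-0.13396305 -0.13995654 -1.22240534]
lin [-0.2 -1.1 93.4] rot [ 0.     0.    -0.001] n 1.5 alts [[0.0, -0.0, 3.14], [0.0, 0.0, -0.0], [0.0, 0.0, -0.0]]
```

Emit:
{"api": "arm_command", "payload": {"rows": [{"grip":0,"linear":[0,-1,60],"rot":[0,0,0]},{"grip":0,"linear":[0,-1,115],"rot":[0,0,0]},{"grip":0,"linear":[0,-1,120],"rot":[0,0,0]},{"grip":0,"linear":[0,-1,120],"rot":[0,0,0]},{"grip":0,"linear":[0,-1,120],"rot":[0,0,0]}]}}

```text
clock: 21.48
position: [623.5, 58.0, 96.3]
ee_rot: [0.767, -0.642, 0.002, -0.002]
contact_force: [0.1, -0.2, -1.2]
gripper_width: 39.4
grasp_force: 60.9
```

Run:
```python
from h import *
np.set_printoptions(precision=2,suppress=True)
st=arm.read_state(); print(st["position"],st["clock"])
p=imaging.get_image("wrist"); cv2.imwrite("pics/w8.png",cv2.resize(p["frame"],(800,600))[:,:,::-1])
for q in("worn_relay_centre","spare_relay_centre"):
    for r in models.spot_in(p,q)[:2]: print(q,np.array(r["rect"]),r["score"])
for q,z in(("socket_mouth",50),("handle_pivot",55)):
    for r in models.tip_of(p,q)[:2]: print(q,round(r["score"],2),np.array(r["pixel"]),at_z(p,r["pixel"],z,st))
go([621.7,57.3,61],0.178)
```

```text
[623.53  57.98  96.33] 21.475
worn_relay_centre [431.5 266.  510.9 336.8] 0.63
spare_relay_centre [206.6 207.1 299.8 305.4] 0.63
socket_mouth 0.57 [259. 216.] [619.37  59.18  50.  ]
handle_pivot 0.64 [261.4  76.2] [634.25 -28.41  55.  ]
lin [ 0.4  0.4 33.5] rot [-0.  0. -0.] n 0.5 alts [[0.0, 0.0, 3.14], [-0.0, 0.0, -0.0], [-0.0, 0.0, -0.0]]
```

View pics/w8.png

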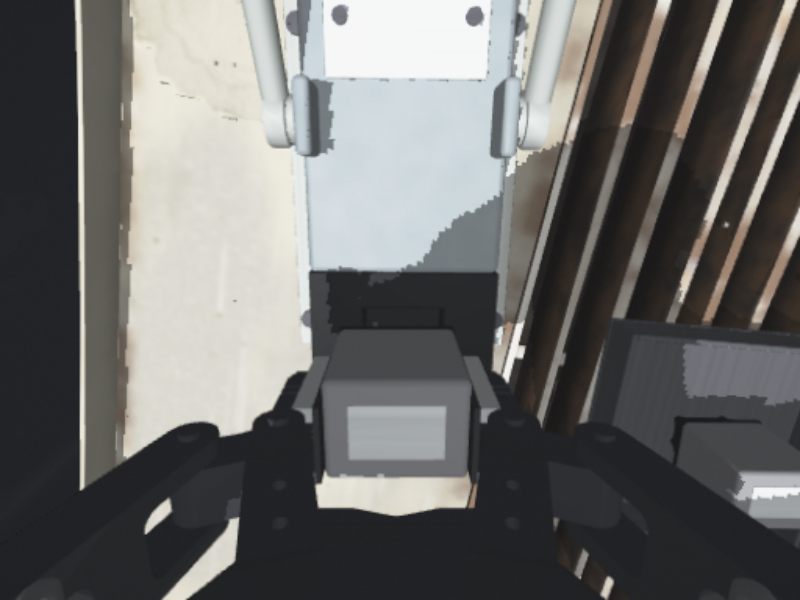

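Held spare at (397,425) in the enlarged view. The hole's far edge shows at (404,307), spanning 365 to 443. The worn relay is in the tray at lower right.

Run:
```python
from h import *
np.set_printoptions(precision=1,suppress=True)
s=arm.read_state(); p=imaging.get_image("wrist"); T=s["position"]; print(T)
cv2.imwrite("pics/raw9.png",p["frame"][:,:,::-1])
M=R.from_quat(s["ee_rot"]).as_matrix()
f=lambda px,z: (M.T@(at_z(p,np.array(px)/1.5625,z,s)-T))[:2]
print("hole edge tool xy",f((365,307),50),f((443,307),50))
print("top face near/far",f((323,475),T[2]+35),f((470,475),T[2]+35),f((323,380),T[2]+35),f((470,380),T[2]+35))
h=(f((365,307),50)+f((443,307),50))/2; print("hole centre",h-[12,0])
w=at_z(p,(252,151),50,s); print(w)
```

```text
[622.   57.8  94.5]
hole edge tool xy [ 12.6 -12.9] [12.6 20.3]
top face near/far [-11.1 -19.6] [-11.   20.4] [ 17.2 -18.4] [17.2 19.2]
hole centre [0.6 3.7]
[630.2  15.7  50. ]
```

Emit:
{"api": "arm_command", "payload": {"rows": [{"grip":0,"linear":[-2.7,1.8,12],"rot":[0,0,0]},{"grip":0,"linear":[-2.7,1.8,20],"rot":[0,0,0]},{"grip":0,"linear":[-2.7,1.8,24],"rot":[0,0,0]},{"grip":0,"linear":[-2.7,1.8,26],"rot":[0,0,0]},{"grip":0,"linear":[-2.7,1.8,26],"rot":[0,0,0]}]}}

```text
clock: 22.4
position: [619.3, 59.9, 67.1]
ee_rot: [0.767, -0.642, -0.0, 0.0]
contact_force: [0.0, 0.7, -0.3]
gripper_width: 39.4
grasp_force: 61.0
```

Emit:
{"api": "arm_command", "payload": {"rows": [{"grip":0,"linear":[0,0,2],"rot":[0,0,0]},{"grip":0,"linear":[0,0,4],"rot":[0,0,0]},{"grip":0,"linear":[0,0,6],"rot":[0,0,0]},{"grip":0,"linear":[0,0,7],"rot":[0,0,0]},{"grip":0,"linear":[0,0,7],"rot":[0,0,0]}]}}

```text
clock: 23.02
position: [619.3, 59.9, 61.9]
ee_rot: [0.767, -0.642, 0.0, 0.0]
contact_force: [-2.7, 0.1, 7.3]
gripper_width: 39.3
grasp_force: 62.1
```

Contact at the expected home height (25.9 + 36 = 61.9). I release and check.

Emit:
{"api": "arm_command", "payload": {"rows": [{"grip":0.7,"linear":[0,0,0],"rot":[0,0,0]},{"grip":0.7,"linear":[0,0,0],"rot":[0,0,0]},{"grip":0.7,"linear":[0,0,0],"rot":[0,0,0]},{"grip":0.7,"linear":[0,0,0],"rot":[0,0,0]},{"grip":0.7,"linear":[0,0,-40],"rot":[0,0,0]},{"grip":0.7,"linear":[0,0,-80],"rot":[0,0,0]},{"grip":0.7,"linear":[-30,0,-120],"rot":[0,0,0]},{"grip":0.7,"linear":[-30,0,-120],"rot":[0,0,0]},{"grip":0.7,"linear":[-30,0,-120],"rot":[0,0,0]}]}}

```text
clock: 24.15
position: [613.4, 89.5, 179.8]
ee_rot: [0.767, -0.642, -0.0, 0.0]
contact_force: [0.6, -0.4, -0.8]
gripper_width: 60.0
grasp_force: 0.0
```

Run:
```python
from h import *
np.set_printoptions(precision=1,suppress=True)
st=arm.read_state(); print(st["position"],st["clock"],st["contact_force"])
p=imaging.get_image("wrist"); cv2.imwrite("pics/w10.png",cv2.resize(p["frame"],(800,600))[:,:,::-1])
for q,z in(("spare_relay_centre",65.5),("handle_pivot",55)):
    for r in models.tip_of(p,q)[:2]: print(q,round(r["score"],2),np.array(r["pixel"]),at_z(p,r["pixel"],z,st))
    for r in models.spot_in(p,q)[:1]: print("  rect",np.array(r["rect"]))
# knob at OFF and start point behind it
u=np.array([-.177,.984]); P=np.array([637,-28.]); 
for d in(-160,): go([*(P+u*d),195],0.178); go([*(P+u*d),107],0.178)
```

```text
[613.4  89.5 179.8] 24.15 [ 0.6 -0.4 -0.8]
spare_relay_centre 0.68 [252.9 154.5] [618.7  60.1  65.5]
  rect [223.7 133.9 281.1 178.8]
handle_pivot 0.95 [254.8  43.3] [633.  -28.9  55. ]
handle_pivot 0.42 [206.4 295.6] [640.1 216.3  55. ]
  rect [184.6   0.  324.4 178.7]
lin [279.1  -2.7 -15.8] rot [ 0. -0. -0.] n 4.5 alts [[-0.0, -0.0, 3.14], [0.0, -0.0, -0.0], [0.0, -0.0, -0.0]]
lin [279.1  -2.9  72.2] rot [ 0. -0. -0.] n 4.6 alts [[-0.0, -0.0, 3.14], [0.0, -0.0, -0.0], [0.0, -0.0, -0.0]]
```

View pics/w10.png

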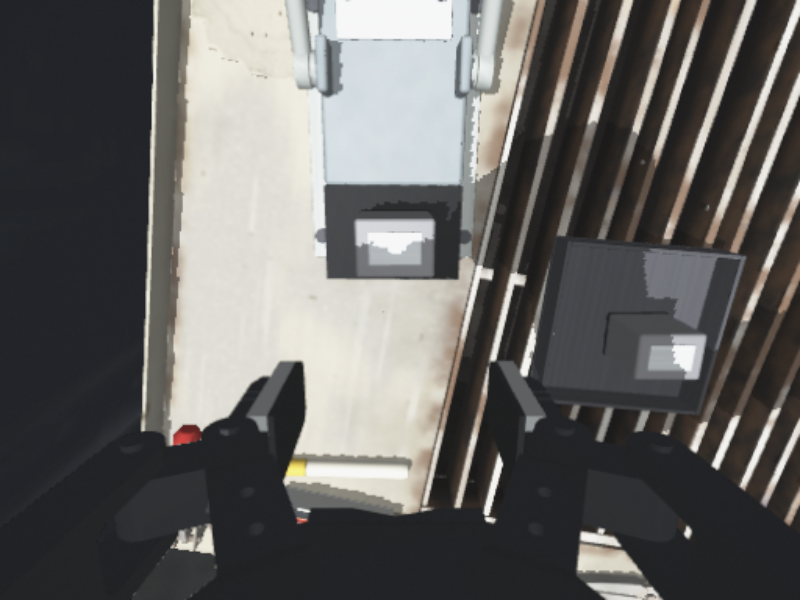

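The spare sits home exactly as the worn one did at (395,247), and the worn relay is inside the tray at (665,350). Next I go behind the knob on the far side with shut fingers.

Emit:
{"api": "arm_command", "payload": {"rows": [{"grip":0,"linear":[20,0,-22],"rot":[0,0,0]},{"grip":0,"linear":[80,0,-22],"rot":[0,0,0]},{"grip":0,"linear":[140,-1,-22],"rot":[0,0,0]},{"grip":0,"linear":[200,-1,-22],"rot":[0,0,0]},{"grip":0,"linear":[260,-1,-22],"rot":[0,0,0]},{"grip":0,"linear":[288,-1,-22],"rot":[0,0,0]},{"grip":0,"linear":[288,-1,-10],"rot":[0,0,0]},{"grip":0,"linear":[288,-1,-5],"rot":[0,0,0]}]}}

```text
clock: 25.4
position: [664.8, -193.5, 183.2]
ee_rot: [0.767, -0.642, -0.002, 0.001]
contact_force: [-0.4, 0.7, 0.1]
gripper_width: -0.2
grasp_force: 0.0
```

Run:
```python
from h import *
np.set_printoptions(precision=1,suppress=True)
st=arm.read_state(); print(st["position"],st["clock"],st["contact_force"])
u=np.array([-.177,.984])
for n in("scene",):
    p=imaging.get_image(n)
    for r in models.tip_of(p,"handle_knob")[:2]: print(n,r["score"],r["pixel"],at_z(p,r["pixel"],128))
P=np.array([636,-28.]); go([*(P-u*160),107],0.178)
print("knob expect",P-u*125.6)
```

```text
[ 664.8 -193.5  183.2] 25.4 [-0.4  0.7  0.1]
scene 0.89 [257.4, 148.9] [ 669.9 -148.2  128. ]
lin [-7.2 -0.8 76.9] rot [0. 0. 0.] n 1.2 alts [[-0.0, 0.0, -3.14], [0.0, 0.0, 0.0], [0.0, 0.0, 0.0]]
knob expect [ 658.2 -151.6]
```

Emit:
{"api": "arm_command", "payload": {"rows": [{"grip":0,"linear":[0,-1,40],"rot":[0,0,0]},{"grip":0,"linear":[0,-1,76],"rot":[0,0,0]},{"grip":0,"linear":[0,-1,76],"rot":[0,0,0]},{"grip":0,"linear":[0,-1,76],"rot":[0,0,0]}]}}

```text
clock: 26.0
position: [668.0, -193.3, 111.3]
ee_rot: [0.767, -0.641, 0.001, -0.0]
contact_force: [0.7, -0.1, -0.6]
gripper_width: -0.0
grasp_force: 0.0
```

Emit:
{"api": "arm_command", "payload": {"rows": [{"grip":0,"linear":[-16,0,0],"rot":[0,0,0]},{"grip":0,"linear":[-28,0,-10],"rot":[0,0,0]},{"grip":0,"linear":[-38,0,-22],"rot":[0,0,0]},{"grip":0,"linear":[-48,0,-33],"rot":[0,0,0]},{"grip":0,"linear":[-60,0,-43],"rot":[0,0,0]},{"grip":0,"linear":[-73,0,-51],"rot":[0,0,0]},{"grip":0,"linear":[-87,0,-58],"rot":[0,0,0]},{"grip":0,"linear":[-101,0,-63],"rot":[0,0,0]},{"grip":0,"linear":[-115,0,-67],"rot":[0,0,0]},{"grip":0,"linear":[-130,0,-70],"rot":[0,0,0]}]}}

```text
clock: 27.25
position: [643.4, -64.4, 179.0]
ee_rot: [0.767, -0.642, -0.0, 0.0]
contact_force: [-0.1, -0.4, 0.2]
gripper_width: 0.2
grasp_force: 0.2
```

Emit:
{"api": "arm_command", "payload": {"rows": [{"grip":0,"linear":[-15,0,0],"rot":[0,0,0]},{"grip":0,"linear":[-30,0,0],"rot":[0,0,0]},{"grip":0,"linear":[-42,0,0],"rot":[0,0,0]},{"grip":0,"linear":[-42,0,0],"rot":[0,0,0]},{"grip":0,"linear":[-30,0,-30],"rot":[0,0,0]},{"grip":0,"linear":[0,0,-60],"rot":[0,0,0]},{"grip":0,"linear":[0,0,-60],"rot":[0,0,0]},{"grip":0,"linear":[0,0,-60],"rot":[0,0,0]},{"grip":0,"linear":[0,0,-60],"rot":[0,0,0]}]}}

```text
clock: 28.38
position: [643.1, -65.4, 237.9]
ee_rot: [0.767, -0.642, -0.001, 0.001]
contact_force: [-1.1, 0.4, 0.4]
gripper_width: -0.0
grasp_force: 0.0
```

Run:
```python
from h import *
np.set_printoptions(precision=1,suppress=True)
st=arm.read_state(); print(st["position"],st["clock"],st["contact_force"])
s=imaging.get_image("scene"); t=imaging.get_image("top")
for r in models.tip_of(s,"handle_knob")[:2]: print(r["score"],r["pixel"],at_z(s,r["pixel"],128))
cv2.imwrite("pics/m11.png",np.hstack([cv2.resize(s["frame"][130:280,150:350],(400,300)),cv2.resize(t["frame"][120:270,140:340],(400,300))])[:,:,::-1])
```

```text
[643.1 -65.4 237.9] 28.375 [-1.1  0.4  0.4]
0.71 [204.8, 186.4] [629.2 104.5 128. ]
```

View pics/m11.png

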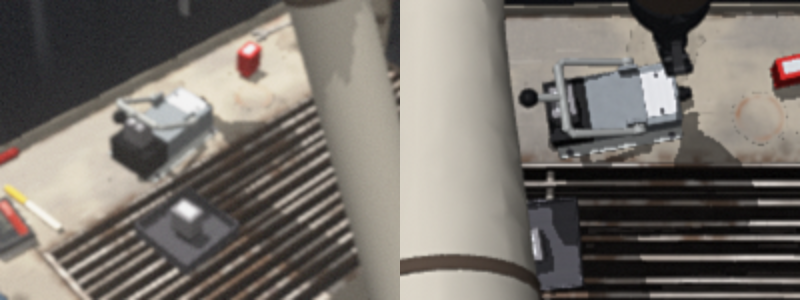

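The handle is back at ON, with the knob at about (120,115) in the left picture. The worn relay is in the tray. I let it settle, then hand in.

Emit:
{"api": "arm_command", "payload": {"rows": [{"grip":0,"linear":[0,0,-10],"rot":[0,0,0]},{"grip":0,"linear":[0,0,-10],"rot":[0,0,0]},{"grip":0,"linear":[0,0,-10],"rot":[0,0,0]},{"grip":0,"linear":[0,0,-10],"rot":[0,0,0]},{"grip":0,"linear":[0,0,-10],"rot":[0,0,0]},{"grip":0,"linear":[0,0,-10],"rot":[0,0,0]}]}}

```text
clock: 29.28
position: [643.8, -65.7, 249.2]
ee_rot: [0.767, -0.642, -0.0, 0.0]
contact_force: [-0.2, 1.2, -0.2]
gripper_width: 0.2
grasp_force: 0.0
```

```bash
python3 -c "
from h import *
print(job.job_done())"
```

```text
the job is handed in; nothing more can be done
None
```

The relay is changed and the job handed in at about 29 s of the 72 s allowed, but no verdict came back: the last pictures show the worn relay in the scrap tray, the spare home in the socket and the handle back at ON.

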